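# Load and lock the jeweller's pressure curing pot

### The arm

A 6-joint arm with a two-finger parallel gripper is mounted at the origin on the work surface. World frame = base frame: x ahead of the robot, y to its left, z up, the work surface at z = 0. Lengths are in mm, angles in rad, forces in N, time in s.
With the tool pointing down it reaches from about 375 to 825 mm from the base axis. Payload 5.5 kg.
Tool frame: the origin (TCP) lies at the very end of the fingers, on their centre line; the grasp point (between the pads) lies 19 mm behind it; x points along the fingers, y is the direction in which the jaws open and shut, and the axes are right-handed (so a half turn about x gives the same grasp; the last joint's range is limited). The gripper opens to 85 mm and grips with 20 to 120 N. Pads are 22 mm wide; open, the fingers measure 114 mm over their backs; the gripper's body (76 mm by 85 mm) begins 54 mm behind the grasp point. The pads swing forward as they close: fully open they stand 13 mm farther back than shut.
Start: joints at [1.18, 0.314, -0.047, 1.21, 0, 1.571], TCP at [228.553, 554.76, 231.299] pointing down, gripper open.
Joint ranges: [-2.67, 2.67], [-0.69, 1.73], [-1.03, 1.25], [-2.08, 2.16], [-1.42, 1.45], [-3.14, 3.14]. Speed limits (rad/s): [2.39, 2.39, 3.01, 3.14, 3.14, 3.14].

### API

Orientations are given as [roll, pitch, yaw] about the fixed x, y, z axes, in that order (R = Rz(yaw) Ry(pitch) Rx(roll)).
In Python, from workcell import status, eyes, arm gives the robot as it stands.
- The arm moves only by the tool drive_tool, never from a script. Its argument "steps" is a list of rows, each a list of 7 numbers: the closure, from 0 (fully open) to 1 (shut), then the shift along the tool's x, y, z in m, then the turn, a rotation vector about the tool's x, y, z in rad. In form: [[claw, tx, ty, tz, ax, ay, az], ...]. A call has 1 to 12 rows; each row is the pose to reach, as a shift and turn from the pose commanded when the call began, along the tool's axes at that moment; what a row does not reach only later rows make up. A row lasts 1/10 s, in which the tool goes at most 50 mm and 8.59 degrees, less where a joint would pass 70% of its speed; a pose out of reach is approached as far as the arm can. A call with a gripper value outside its range is refused whole. The fingers move at their own pace and stop on an object; "squeeze" is the grip in N (left out, the last holds). Time passes only in rows, so rows that repeat a pose let the fingers close. It gives the time, the measured TCP pose, the force and the opening at its end, in the units of the state.
- status.get_state(): the state, without advancing time (a new reading comes with each control period).
- eyes.grab_frame(name): name is "scene" or "top" or "wrist"; returns (picture, depth): 400x640x3 uint8, red, green, blue; 400x640 float32, mm along the optical axis (not along the pixel's ray), 0 where there is no reading.
- eyes.camera_model(name): a dict with "vfov" (degrees; the focal length in pixels is half the picture's height over the tangent of half this angle, whatever the lens; pixels are square), "cx", "cy" (the principal point, pixels), "D" ([k1, k2, p1, p2, k3] as OpenCV has them; the pictures are not rectified), "rvec" (rotation vector, rad) and "tvec" (3), from world to camera coordinates, as OpenCV has them; the wrist camera has in their place "tool_from_camera" (4x4, takes a point from camera to tool coordinates, whose origin is the TCP and whose axes are the tool frame's). Camera axes: x right, y down, z forward; pixel columns grow to the right and rows downward; lengths in mm; the calibration is good to about 2 mm. A picture is of the moment at which its call begins: read the wrist's pose just before it. camera_model takes no time and is no camera call.
- arm.sign_off(): hands the job in, once; it reports no verdict.
The state is a dict: "clock": time; "joint_pos": joint angles; "qd": joint speeds; "effort": joint torques, N m; "tcp_pos": TCP position; "tool_rot": TCP orientation; "wrist_force": force on the tool from outside, world axes, zero at the start; "ft_torque": the same for the moment, N m; "finger_gap": opening from 0.0 (shut) to 1.0 (fully open).
Only numpy, scipy, OpenCV 4.12 (cv2) and the standard library are available. Lean on these libraries where they do the work, as an engineer would, in place of code of your own. Each camera call takes 0.05 s, during which the arm holds its last target.

### The job

Get the screwed-together aluminium mould under pressure: stand it upright on the rack inside the pot, lowering it in rather than dropping it and never tipping it. Then put the lid on with its three lugs down through the gaps in the locking ring, press it down on the sprung seal and, without forcing it, twist it clockwise (seen from above) until it is fully home against the stops, then let go. Leave the other tools on the bench where they are.

Things in the scene. Friction and masses are not known exactly. Their poses are not given: they have to be found in the camera images.
- pot: Round aluminium pressure curing pot, bolted down, open at the top. Origin: centre of its underside on the bench; z up along its axis. Bore 128 mm, outer wall 144 mm, base flange 176 mm diameter. A dial gauge stands out of the wall at -x (103 mm from the axis, below 70 mm height). A steel locking ring, 184 mm outside diameter, is fixed on top of it, its top 111 mm above the bench.
- rack (a point): Centre of the flat perforated rack inside the pot, on its axis, 40 mm above the bench, 71 mm below the ring's top; the mould stands here.
- gap0 (a point): Middle of one of the three gaps between the claws of the locking ring: on the pot's +x axis, 76 mm from the pot's axis, 101 mm above the bench. The other gaps lie at 120 and 240 degrees. Each gap is 48 degrees wide. The claws reach in to radius 71.5 mm, underside 101 mm and top 111 mm above the bench; the groove under them reaches out to radius 82 mm.
- seal_top (a point): Centre of the free top of the black rubber sealing ring in the mouth (127 to 141 mm diameter), 96 mm above the bench, on the pot's axis. The lid's flat underside lies on it. It is springy: the lid's weight alone does not sink it, 5 mm takes about 7 N more and its full travel of 8 mm about 10 N.
- home0 (a point): Where the middle of a lug lies when the lid is locked: 74 mm from the pot's axis, 96 mm above the bench, 64 degrees clockwise (seen from above) of gap0, against a stop. Any of the three lugs may end here. Lugs must be pressed over 5 mm into the seal (tops below 101 mm) before they can turn under the claws; anticlockwise is blocked. Let go, the seal holds them up against the claws.
- lid_grip (a point): Middle of the black bar handle of the loose lid, on the lid's axis, 47 mm above its flat underside; z up. The lid starts flat on the bench, handle up. Bar 116 mm long along the lid's x axis, 16 mm wide along y, 18 mm high, on posts 43 mm either side of the middle. Lid: aluminium disc, 138 mm diameter, 12 mm thick, 0.5 kg; a brass valve at x 32, y 42 mm rises 24 mm above the underside.
- lug0 (a point): Middle of the lid's lug on its +x axis, in line with the bar: 74 mm from the lid's axis, 5 mm above its underside. Each of the three lugs is 40 degrees wide, 10 mm thick, flush with the underside, and reaches out to radius 79 mm.
- lug1 (a point): Middle of the lid's second lug, 120 degrees anticlockwise from lug0.
- lug2 (a point): Middle of the lid's third lug, 240 degrees anticlockwise from lug0.
- mould_center (a point): Centre of the two-part aluminium mould block, 22 mm above its underside; z up, pour holes on top. It starts standing on the bench. 84 mm long along x, 40 mm wide along y, 44 mm high, about 0.4 kg. At x = 32 and -32 mm, half-way up, 14 mm brass screw heads stand out 9 mm at +y and 11 mm nuts 4 mm at -y; between them it can be gripped across the 40 mm.
There are look-alikes about, which are no part of the job. What is shaped like the part that bears lid_grip but red is not meant.

How it is judged (in metres and radians):
On the way, in this order (a step that is already met when the one before it is completed fails the run):
1. the mould stands upright on the rack in the pot, let go (horizontal distance between mould_center and pot below 0.03 m and z of mould_center in the frame of pot between 0.058 and 0.066 m and angle between mould_center's own z axis and vertical below 0.1 rad and contact force between the fingers and mould below 0.3 N), for 0.2 s.
2. the lid is down in the locking ring, lugs through the gaps (horizontal distance between lid_grip and pot below 0.008 m and z of lid_grip in the frame of pot below 0.15 m), for 0.1 s.
At the end, for the whole second after the job is handed in: The mould stands upright (within 6 degrees) on the rack in the pot; the lid lies level (3 degrees) and centred (6 mm) in the locking ring with its lugs under the claws, one lug's middle within 9 mm of the home point (about 7 degrees short of the stop at most); lid at rest and let go (distance between any of lug0, lug1, lug2 and home0 below 0.009 m and horizontal distance between lid_grip and pot below 0.006 m and z of lid_grip in the frame of pot below 0.1405 m and angle between lid_grip's own z axis and vertical below 0.05 rad and horizontal distance between mould_center and pot below 0.03 m and z of mould_center in the frame of pot between 0.058 and 0.066 m and angle between mould_center's own z axis and vertical below 0.1 rad and linear speed of lid below 0.02 m/s and contact force between the fingers and lid below 0.3 N); the robot touches nothing.
It fails at once if the mould is tipped by more than 30 degrees (angle between mould_center's own z axis and vertical above 0.52 rad).
It fails at once if the mould is dropped into the pot (falls faster than 0.5 m/s inside it) (horizontal distance between mould_center and pot below 0.06 m and z of mould_center in the frame of pot below 0.125 m and linear speed of mould above 0.5 m/s).
It fails at once if another tool on the bench is pushed more than 40 mm away (distance of any of file, graver, pliers, mallet, buckle, bench_block, jar from where it was at the start of the episode above 0.04 m).
It fails at once if the lid is forced: it presses on the pot or its ring with over 250 N (contact force between lid and pot above 250 N).
It also fails if it takes over 64 s, if anything falls off the work surface, if the arm or the gripper's body presses on something with over 40 N, if the wrist force passes 120 N, or if a joint passes its speed limit or range.

## Working session

There is one attempt and no reset: what is moved stays moved. The work goes in short steps, Python scripts to look and compute and a tool call to move; the robot and the scene stay as the last step left them, time stands still between calls to the robot, and variables do not carry over. Pictures are saved under pics/ and viewed, and the job is handed in when it is done.

Besides the shell and the picture viewer there is one more tool, called after "Emit:" by a JSON object that holds its "method" and its "body", one argument or row to a line. drive_tool: Moves the arm, as the interface text tells. Its arguments: {"type":"object","properties":{"steps":{"type":"array","items":{"type":"array","items":{"type":"number"}}},"squeeze":{"type":"number"}},"required":["steps"]}

```bash
ls; mkdir -p pics; cat > h.py <<'E'
import numpy as np, cv2, pickle
from workcell import status, eyes, arm
from scipy.spatial.transform import Rotation as R
def grab(n):
    s=status.get_state(); p,d=eyes.grab_frame(n); m=eyes.camera_model(n)
    pickle.dump((s,p,d,m),open(f'last_{n}.pkl','wb')); return s,p,d,m
def load(n): return pickle.load(open(f'last_{n}.pkl','rb'))
def K(m):
    f=200/np.tan(np.radians(m['vfov'])/2); return np.array([[f,0,m['cx']],[0,f,m['cy']],[0,0,1.]])
def cam(s,m):
    # returns Rcw (cam->world), origin
    if 'rvec' in m:
        Rm=cv2.Rodrigues(np.array(m['rvec'],float))[0]; return Rm.T, -Rm.T@np.array(m['tvec'],float).ravel()
    T=np.array(m['tool_from_camera']); Rt=R.from_euler('xyz',s['tool_rot']).as_matrix()
    return Rt@T[:3,:3], Rt@T[:3,3]+np.array(s['tcp_pos'])
def rays(s,m,uv):
    uv=np.asarray(uv,float).reshape(-1,1,2)
    n=cv2.undistortPoints(uv,K(m),np.array(m['D'],float)).reshape(-1,2)
    Rc,o=cam(s,m); return np.c_[n,np.ones(len(n))]@Rc.T,o
def onplane(s,m,uv,z):
    d,o=rays(s,m,uv); return o+d*((z-o[2])/d[:,2])[:,None]
def cloud(s,m,dep):
    v,u=np.mgrid[0:400,0:640]; d,o=rays(s,m,np.c_[u.ravel(),v.ravel()])
    return (o+d*dep.reshape(-1,1)).reshape(400,640,3)
def proj(s,m,P):
    Rc,o=cam(s,m); rv=cv2.Rodrigues(Rc.T)[0]; return cv2.projectPoints(np.asarray(P,float).reshape(-1,1,3),rv,-Rc.T@o,K(m),np.array(m['D'],float))[0].reshape(-1,2)
def save(n,p): cv2.imwrite('pics/'+n,p[:,:,::-1])
E
python3 - <<'E'
from h import *
print(status.get_state())
for n in ['scene','top','wrist']:
    s,p,d,m=grab(n); save(n+'0.png',p); print(n,m)
E
```

```text
pics
{'clock': 0.0, 'joint_pos': array([ 1.17999064e+00,  3.14170590e-01, -4.80653426e-02,  1.21022071e+00,
       -3.51696573e-05,  1.57080155e+00]), 'qd': array([ 1.79687386e-04, -5.40491380e-04, -5.07417157e-04,  7.11781406e-06,
       -1.38397659e-03, -9.64993360e-04]), 'effort': array([-7.70034203e-04, -5.39592969e+01,  3.39749086e+01,  1.91032357e-02,
        5.30663863e-05, -6.14261964e-06]), 'tcp_pos': array([228.3504101 , 554.22198207, 230.4738309 ]), 'tool_rot': array([-1.54961172,  1.56913564, -1.9404226 ]), 'wrist_force': array([ 0.02594077,  0.46792228, -0.14197998]), 'ft_torque': array([-0.01059084, -0.04758012, -0.03325147]), 'finger_gap': 0.999457086566687}
scene {'vfov': 47.10891116441441, 'cx': 324.30035650700415, 'cy': 206.99036762004081, 'D': array([-0.02419651,  0.        ,  0.        ,  0.        ,  0.        ]), 'rvec': array([ 2.09719411,  0.9069895 , -0.45553515]), 'tvec': array([-367.57388365,  -84.14065457, 1443.23021142])}
top {'vfov': 45.720866945359795, 'cx': 325.11128296940956, 'cy': 202.50989557158374, 'D': array([-0.14078124,  0.        ,  0.        ,  0.        ,  0.        ]), 'rvec': array([ 2.18560128, -2.14373399,  0.12458099]), 'tvec': array([ 105.50477778,  435.80365153, 1656.64840296])}
wrist {'vfov': 64.87568581629809, 'cx': 320.95352362595844, 'cy': 195.5695299392608, 'D': array([-0.05206666,  0.        ,  0.        ,  0.        ,  0.        ]), 'tool_from_camera': array([[-1.31870916e-03, -3.09839657e-01,  9.50787909e-01,
        -1.42899952e+02],
       [ 9.99999081e-01, -1.08898558e-04,  1.35147581e-03,
        -6.64565405e-01],
       [-3.15201370e-04,  9.50788817e-01,  3.09839516e-01,
        -8.00123968e+01],
       [ 0.00000000e+00,  0.00000000e+00,  0.00000000e+00,
         1.00000000e+00]])}
```

View pics/scene0.png

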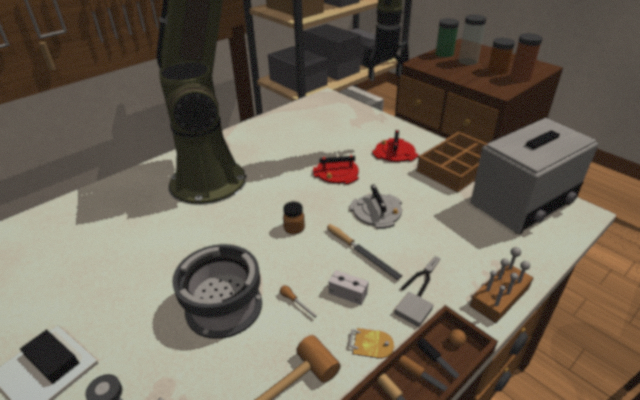

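View pics/top0.png

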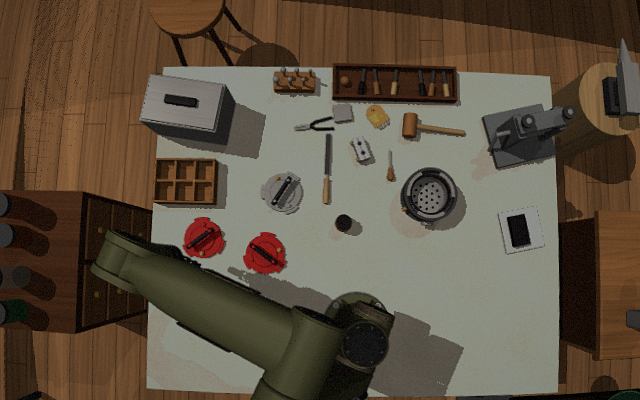

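View pics/wrist0.png

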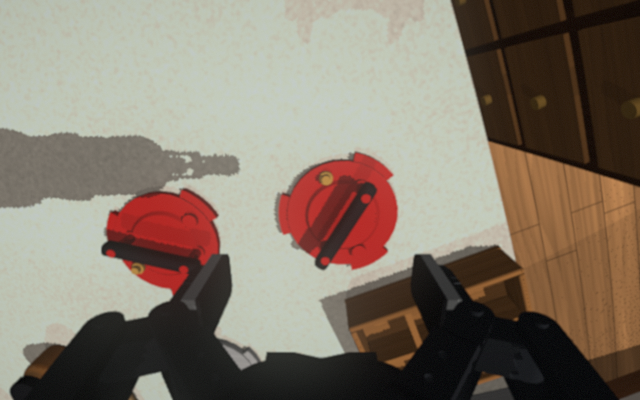

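Top view: grey lid at about (282,193), mould at (361,150), pot at (431,195). The red look-alikes are at (204,238) and (265,253). Scene view: lid (377,208), mould (348,287), pot (218,285).

```bash
python3 - <<'E'
from h import *
s,p,d,m=load('top')
c=p[120:240,240:480]; c=cv2.resize(c,None,fx=3.3,fy=3.3,interpolation=cv2.INTER_CUBIC); save('top0c.png',c)
C=cloud(s,m,d)
for n,(u,v) in dict(lid=(275,200),bar=(283,190),mould=(361,150),rack=(431,195),bench=(400,240)).items(): print(n,C[v,u].round(1))
s2,p2,d2,m2=load('scene')
c=np.hstack([p2[230:340,160:280],p2[230:340,300:420],p2[165:275,320:440]]); c=cv2.resize(c,None,fx=2.2,fy=2.2,interpolation=cv2.INTER_CUBIC); save('scene0c.png',c)
C2=cloud(s2,m2,d2)
for n,(u,v) in dict(lid=(390,215),mould=(348,280),rack=(215,290),bench=(300,260)).items(): print(n,C2[v,u].round(1))
E
```

```text
lid [436.3 289.4  48.8]
bar [471.8 262.1  51.6]
mould [619.6  -9.3  53.9]
rack [ 466.1 -261.    39.5]
bench [ 245.1  116.4 1694.7]
lid [519.8 268.7  14.3]
mould [627.8  -5.8  42.9]
rack [ 438.8 -242.5   38.2]
bench [470.3 -18.4   1.6]
```

View pics/top0c.png

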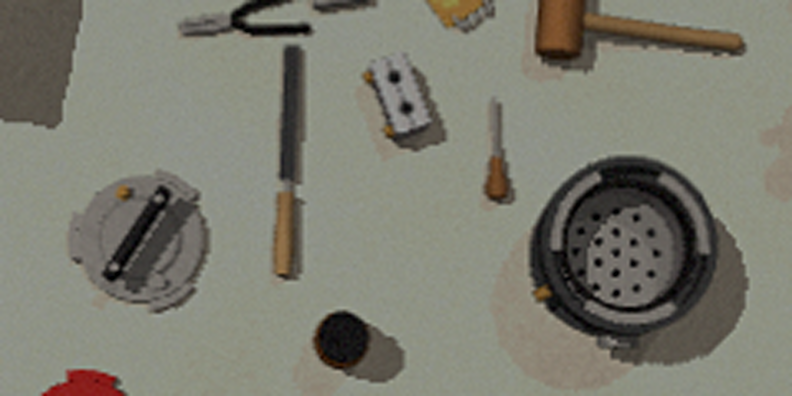

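View pics/scene0c.png

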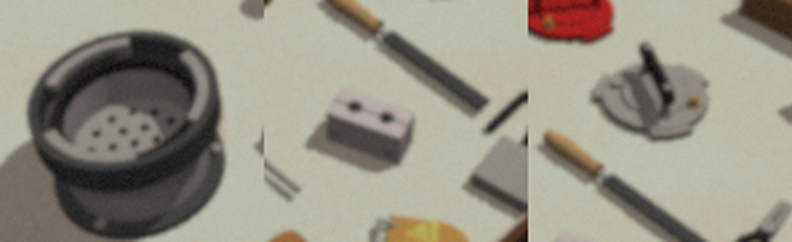

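```bash
cat >> h.py <<'E'
import json,os
def Rdown(adeg):
    c,s=np.cos(np.radians(adeg)),np.sin(np.radians(adeg)); return np.array([[0,c,s],[0,s,-c],[-1,0,0]],float)
def cmdget():
    if os.path.exists('cmd.json'):
        j=json.load(open('cmd.json')); return np.array(j['p']),np.array(j['R'])
    s=status.get_state(); a=R.from_euler('xyz',s['tool_rot']).as_matrix()
    return np.array([228.553,554.76,231.299]),Rdown(np.degrees(np.arctan2(a[1,1],a[0,1])))
def commit(tx,ty,tz,ax,ay,az):
    p,Rm=cmdget(); p=p+Rm@np.array([tx,ty,tz])*1000; Rm=Rm@R.from_rotvec([ax,ay,az]).as_matrix()
    json.dump(dict(p=p.tolist(),R=Rm.tolist()),open('cmd.json','w'))
def rel(pos,adeg):
    p,Rm=cmdget(); t=Rm.T@(np.array(pos,float)-p)/1000; r=R.from_matrix(Rm.T@Rdown(adeg)).as_rotvec()
    return t.round(4).tolist(),r.round(4).tolist()
def jaw(s):
    a=R.from_euler('xyz',s['tool_rot']).as_matrix(); return np.degrees(np.arctan2(a[1,1],a[0,1])), np.degrees(np.arccos(-a[2,0]))
def st():
    s=status.get_state(); print('t',round(s['clock'],2),'tcp',s['tcp_pos'].round(1),'jaw,tilt',np.round(jaw(s),2),'F',s['wrist_force'].round(1),'T',s['ft_torque'].round(2),'gap',round(s['finger_gap'],3),'q',s['joint_pos'].round(2)); p,Rm=cmdget(); print('cmd',p.round(1),np.degrees(np.arctan2(Rm[1,1],Rm[0,1])).round(2)); return s
E
python3 - <<'E'
from h import *
st()
s,p,d,m=load('top')
# rough xy on planes
print('mould',onplane(s,m,[[240+400/3.3,120+95/3.3]],44),'lid',onplane(s,m,[[240+138/3.3,120+232/3.3]],40),'pot',onplane(s,m,[[240+623/3.3,120+247/3.3]],111))
for a in (110,-70): print(a,rel([605,-10,250],a), rel([430,-100,250],a))
E
```

```text
t 0.15 tcp [228.4 554.4 230.7] jaw,tilt [67.61  0.07] F [ 0.1 -0.4  0.3] T [ 0.01 -0.   -0.01] gap 0.999 q [ 1.18  0.31 -0.05  1.21  0.    1.57]
cmd [228.6 554.8 231.3] 67.61
mould [[626.26689306 -10.78441382  44.        ]] lid [[472.20778658 267.29026555  40.        ]] pot [[ 456.91610807 -237.03733145  111.        ]]
110 ([-0.0187, -0.3788, 0.5632], [-0.7399, 0.0, 0.0]) ([-0.0187, -0.5286, 0.4357], [-0.7399, 0.0, 0.0])
-70 ([-0.0187, -0.3788, 0.5632], [2.4017, 0.0, 0.0]) ([-0.0187, -0.5286, 0.4357], [2.4017, 0.0, 0.0])
```

```bash
python3 - <<'E'
from h import *
print(rel([622,-10,240],-70))
E
```

```text
([-0.0087, -0.3723, 0.5789], [2.4017, 0.0, 0.0])
```

Emit:
{"method": "drive_tool", "body": {
  "steps": [
    [0, 0, -0.021, 0.032, 0.134, 0, 0],
    [0, -0.001, -0.041, 0.064, 0.267, 0, 0],
    [0, -0.001, -0.062, 0.097, 0.4, 0, 0],
    [0, -0.002, -0.083, 0.129, 0.533, 0, 0],
    [0, -0.002, -0.103, 0.161, 0.667, 0, 0],
    [0, -0.003, -0.124, 0.193, 0.8, 0, 0],
    [0, -0.003, -0.145, 0.226, 0.933, 0, 0],
    [0, -0.004, -0.165, 0.258, 1.067, 0, 0],
    [0, -0.004, -0.186, 0.29, 1.2, 0, 0],
    [0, -0.004, -0.186, 0.29, 1.2, 0, 0],
    [0, -0.004, -0.186, 0.29, 1.2, 0, 0]
  ]
}}

```text
clock: 1.25
tcp_pos: [426.0, 271.8, 235.1]
tool_rot: [-1.837, 1.57, 2.854]
wrist_force: [-0.8, -0.6, -0.1]
finger_gap: 0.998
```

```bash
python3 - <<'E'
from h import *
commit(-.004,-.186,.29,1.2,0,0)
st()
s,p,d,m=grab('wrist'); save('w1.png',p)
print(rel([622,-10,240],-70))
E
```

```text
t 1.25 tcp [426.  271.8 235.1] jaw,tilt [-1.19  0.04] F [-0.8 -0.6 -0.1] T [-0.02 -0.01  0.02] gap 0.998 q [ 0.57  0.13 -0.26  1.17  0.    2.16]
cmd [ 36.5 268.7 235.3] -69.95
([-0.0047, 0.4625, -0.4544], [0.0009, 0.0, 0.0])
```

View pics/w1.png

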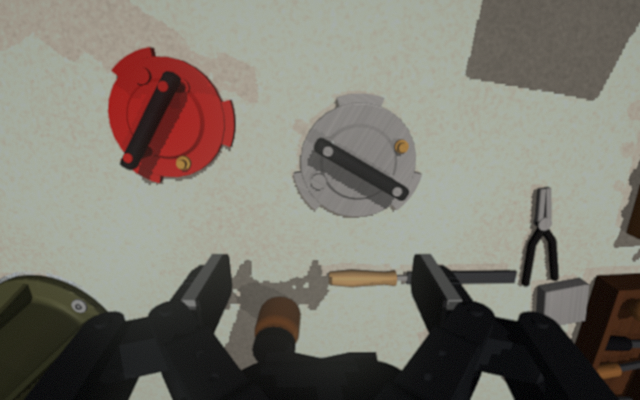

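```bash
python3 - <<'E'
from h import *
json.dump(dict(p=[228.553,554.76,231.299],R=Rdown(67.61).tolist()),open('cmd.json','w'))
commit(-.004,-.186,.29,1.2,0,0)
st(); print(rel([622,-10,240],-70))
s,p,d,m=load('wrist')
g=p.max(2).astype(int); mk=((g<75)).astype(np.uint8); roi=np.zeros_like(mk); roi[120:215,300:420]=1; mk*=roi
n,l,stt,c=cv2.connectedComponentsWithStats(mk); 
i=1+np.argmax(stt[1:,4]); print(stt[i])
ct=max(cv2.findContours((l==i).astype(np.uint8),0,1)[0],key=cv2.contourArea)
o=p.copy(); cv2.drawContours(o,[ct],-1,(255,0,0),1)
save('w1b.png',cv2.resize(o[80:230,280:440],None,fx=4,fy=4,interpolation=cv2.INTER_NEAREST))
C=cloud(s,m,d); print('bar depth z',np.median(C[l==i][:,2]), 'disc z',C[160:170,315:325].reshape(-1,3)[:,2].mean(),'bench',C[60:80,300:320].reshape(-1,3)[:,2].mean())
P=onplane(s,m,ct.reshape(-1,2),56)[:,:2]
r=cv2.minAreaRect(P.astype(np.float32)); print(r)
print(onplane(s,m,[[328,152],[399,191]],56),onplane(s,m,[[402,147]],24))
E
```

```text
t 1.3 tcp [425.6 272.4 235.1] jaw,tilt [-1.11  0.04] F [-0.  -0.  -0.4] T [-0.02 -0.02  0.02] gap 0.999 q [ 0.57  0.13 -0.26  1.17  0.    2.16]
cmd [425.8 272.3 235.3] -1.14
([-0.0047, 0.2018, 0.2783], [1.2017, 0.0, 0.0])
[ 314  138   95   62 1477]
bar depth z 55.46800505165265 disc z 13.758417107609125 bench 2.1249358069420707
((467.90704345703125, 272.8402404785156), (18.46783447265625, 113.33999633789062), 58.66094207763672)
[[433.07445221 293.45492791  56.        ]
 [508.77745017 249.83691276  56.        ]] [[517.54611294 291.91921816  24.        ]]
```

View pics/w1b.png

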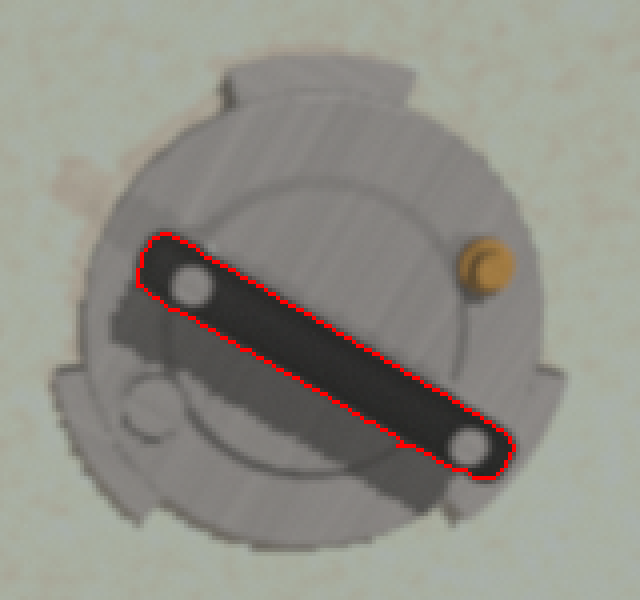

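Emit:
{"method": "drive_tool", "body": {
  "steps": [
    [0, -0.001, 0.022, 0.031, 0.134, 0, 0],
    [0, -0.001, 0.045, 0.062, 0.267, 0, 0],
    [0, -0.002, 0.067, 0.093, 0.4, 0, 0],
    [0, -0.002, 0.09, 0.124, 0.533, 0, 0],
    [0, -0.003, 0.112, 0.155, 0.667, 0, 0],
    [0, -0.003, 0.135, 0.185, 0.8, 0, 0],
    [0, -0.004, 0.157, 0.216, 0.933, 0, 0],
    [0, -0.004, 0.179, 0.247, 1.067, 0, 0],
    [0, -0.005, 0.202, 0.278, 1.2, 0, 0],
    [0, -0.005, 0.202, 0.278, 1.2, 0, 0],
    [0, -0.005, 0.202, 0.278, 1.2, 0, 0]
  ]
}}

```text
clock: 2.4
tcp_pos: [622.2, -8.7, 239.7]
tool_rot: [-0.873, 1.569, 2.621]
wrist_force: [-0.5, 0.1, 0.2]
finger_gap: 0.999
```

```bash
python3 - <<'E'
from h import *
commit(-.005,.202,.278,1.2,0,0)
st()
s,p,d,m=grab('wrist'); save('w2.png',p)
E
```

```text
t 2.4 tcp [622.2  -8.7 239.7] jaw,tilt [-69.78   0.07] F [-0.5  0.1  0.2] T [-0.07  0.04 -0.02] gap 0.999 q [-0.01  0.35  0.03  1.25  0.    2.77]
cmd [622.2  -9.7 240.3] -69.9
```

View pics/w2.png

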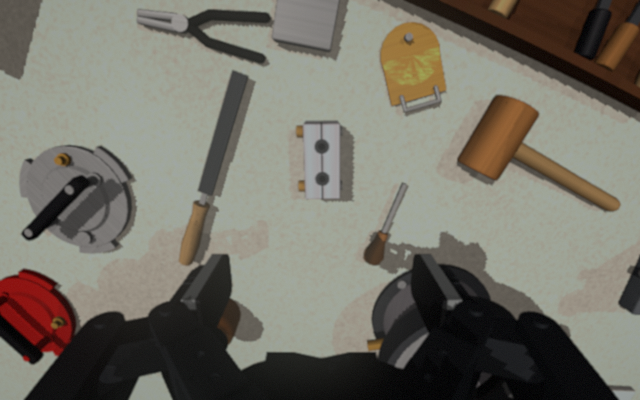

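The wrist view shows the mould at (322,160), standing, almost in line with the jaws. Its brass screws are on the left at (300,131) and (300,186).

```bash
python3 - <<'E'
from h import *
s,p,d,m=load('wrist')
c=cv2.resize(p[105:215,270:370],None,fx=5,fy=5,interpolation=cv2.INTER_NEAREST); save('w2b.png',c)
C=cloud(s,m,d); print(C[150:165,328:335].reshape(-1,3)[:,2].mean(), C[150:165,280:288].reshape(-1,3)[:,2].mean())
# dark pour holes
g=p.max(2); mk=(g<80).astype(np.uint8); r=np.zeros_like(mk); r[125:195,312:334]=1
n,l,stt,cc=cv2.connectedComponentsWithStats(mk*r); print(stt[1:],cc[1:])
E
```

```text
44.17206237228887 3.381362219579982
[[316 140  12  13 117]
 [317 173  11  12 105]] [[321.29059829 146.01709402]
 [321.98095238 178.44761905]]
```

View pics/w2b.png

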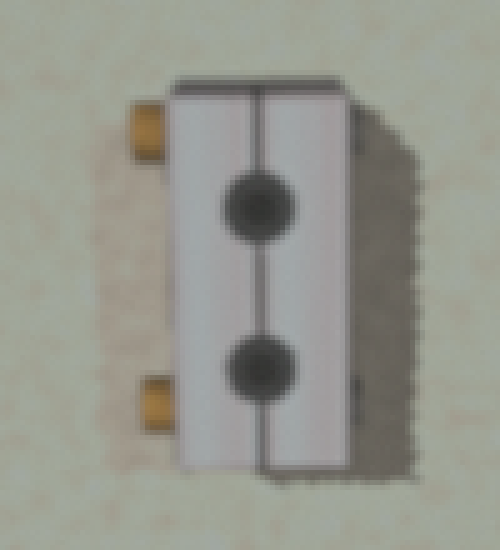

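```bash
python3 - <<'E'
from h import *
s,p,d,m=load('wrist')
P=onplane(s,m,[[304.5,123.8],[339.2,123.5],[339.9,198.3],[306,198.3]],44)
print(P.round(1)); c=P.mean(0); print(c)
for i in range(4): print(np.linalg.norm(P[i]-P[(i+1)%4]).round(1), end=' ')
H=onplane(s,m,[[321.3,146],[322,178.5]],44); v=H[0]-H[1]; print(H.mean(0),np.degrees(np.arctan2(v[1],v[0])))
v=(P[0]+P[1]-P[2]-P[3]); print(np.degrees(np.arctan2(v[1],v[0])))
a=c[:2]
print(rel([a[0],a[1],100],-69.5),rel([a[0],a[1],9.5],-69.5))
E
```

```text
[[661.5  24.6  44. ]
 [674.4  -9.7  44. ]
 [597.1 -40.5  44. ]
 [583.8  -4.5  44. ]]
[629.21821506  -7.52185022  44.        ]
36.6 83.2 38.4 82.9 [628.70105123  -6.82249643  44.        ] 21.485381425813184
21.145745201639336
([0.1403, 0.0004, -0.0073], [-0.007, 0.0, 0.0]) ([0.2308, 0.0004, -0.0073], [-0.007, 0.0, 0.0])
```

```bash
python3 - <<'E'
from h import *
print(rel([629,-7.2,10],-68.7))
E
```

```text
([0.2303, 0.0, -0.0072], [-0.0209, 0.0, 0.0])
```

Emit:
{"method": "drive_tool", "body": {
  "steps": [
    [0, 0.03, 0, -0.007, -0.021, 0, 0],
    [0, 0.07, 0, -0.007, -0.021, 0, 0],
    [0, 0.11, 0, -0.007, -0.021, 0, 0],
    [0, 0.15, 0, -0.007, -0.021, 0, 0],
    [0, 0.185, 0, -0.007, -0.021, 0, 0],
    [0, 0.21, 0, -0.007, -0.021, 0, 0],
    [0, 0.225, 0, -0.007, -0.021, 0, 0],
    [0, 0.23, 0, -0.007, -0.021, 0, 0],
    [0, 0.23, 0, -0.007, -0.021, 0, 0]
  ]
}}

```text
clock: 3.35
tcp_pos: [628.7, -6.4, 10.5]
tool_rot: [-0.677, 1.571, 2.838]
wrist_force: [-0.4, -0.6, -0.2]
finger_gap: 1.003
```

```bash
python3 - <<'E'
from h import *
commit(.23,0,-.007,-.021,0,0)
st()
E
```

```text
t 3.35 tcp [628.7  -6.4  10.5] jaw,tilt [-6.861e+01  1.000e-02] F [-0.4 -0.6 -0.2] T [-0.09 -0.01  0.02] gap 1.003 q [-0.01  0.53 -0.26  0.78  0.    2.76]
cmd [628.8  -7.3  10.3] -68.7
```

Emit:
{"method": "drive_tool", "body": {
  "steps": [
    [0.4, 0, 0, 0, 0, 0, 0],
    [0.8, 0, 0, 0, 0, 0, 0],
    [1, 0, 0, 0, 0, 0, 0],
    [1, 0, 0, 0, 0, 0, 0],
    [1, 0, 0, 0, 0, 0, 0],
    [1, 0, 0, 0, 0, 0, 0],
    [1, 0, 0, 0, 0, 0, 0],
    [1, 0, 0, 0, 0, 0, 0]
  ],
  "squeeze": 60
}}

```text
clock: 4.15
tcp_pos: [629.7, -7.1, 11.6]
tool_rot: [3.018, 1.569, 0.248]
wrist_force: [-0.8, 0.0, 5.1]
finger_gap: 0.452
```

```bash
python3 - <<'E'
from h import *
st()
E
```

```text
t 4.15 tcp [629.7  -7.1  11.6] jaw,tilt [-68.7    0.12] F [-0.8  0.   5.1] T [ 0.2   0.22 -0.  ] gap 0.452 q [-0.01  0.53 -0.26  0.78  0.    2.76]
cmd [628.8  -7.3  10.3] -68.7
```

```bash
python3 - <<'E'
from h import *
print(rel([384,-265,330],-68.7))
E
```

```text
([-0.3197, 0.1512, 0.3217], [0.0001, 0.0, 0.0])
```

Emit:
{"method": "drive_tool", "body": {
  "steps": [
    [1, -0.01, 0, 0, 0, 0, 0],
    [1, -0.035, 0, 0, 0, 0, 0],
    [1, -0.07, 0.005, 0.01, 0, 0, 0],
    [1, -0.1, 0.018, 0.04, 0, 0, 0],
    [1, -0.125, 0.035, 0.075, 0, 0, 0],
    [1, -0.15, 0.052, 0.11, 0, 0, 0],
    [1, -0.175, 0.068, 0.145, 0, 0, 0],
    [1, -0.2, 0.085, 0.18, 0, 0, 0],
    [1, -0.225, 0.101, 0.215, 0, 0, 0],
    [1, -0.25, 0.118, 0.25, 0, 0, 0],
    [1, -0.275, 0.132, 0.28, 0, 0, 0],
    [1, -0.295, 0.142, 0.302, 0, 0, 0]
  ]
}}

```text
clock: 5.35
tcp_pos: [397.0, -250.4, 307.0]
tool_rot: [1.183, 1.57, -1.588]
wrist_force: [0.7, 0.1, -3.7]
finger_gap: 0.453
```

Emit:
{"method": "drive_tool", "body": {
  "steps": [
    [1, -0.015, 0.006, 0.012, 0, 0, 0],
    [1, -0.025, 0.009, 0.02, 0, 0, 0],
    [1, -0.025, 0.009, 0.02, 0, 0, 0],
    [1, -0.025, 0.009, 0.02, 0, 0, 0]
  ]
}}

```text
clock: 5.75
tcp_pos: [383.7, -264.5, 329.7]
tool_rot: [-1.536, 1.57, 1.978]
wrist_force: [-0.5, -0.5, -4.2]
finger_gap: 0.45
```

```bash
python3 - <<'E'
from h import *
commit(-.295,.142,.302,0,0,0)
commit(-.025,.009,.02,0,0,0)
st()
s,p,d,m=grab('wrist'); save('w3.png',p)
E
```

```text
t 5.75 tcp [ 383.7 -264.5  329.7] jaw,tilt [-6.87e+01  5.00e-02] F [-0.5 -0.5 -4.2] T [-0.03  0.    0.  ] gap 0.45 q [-0.6   0.04 -0.16  1.38  0.    2.17]
cmd [ 383.7 -264.9  330.3] -68.7
```

View pics/w3.png

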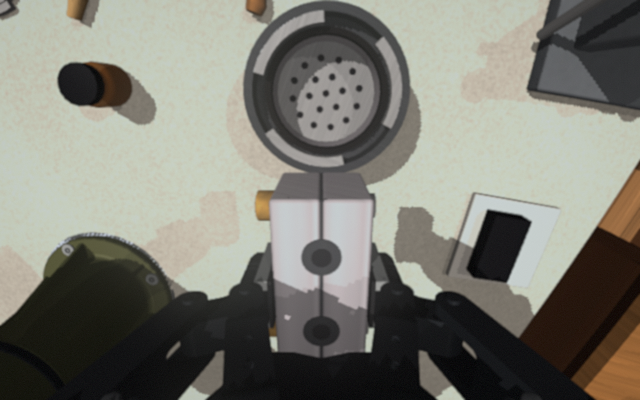

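```bash
cat > pot.py <<'E'
from h import *
from scipy.optimize import least_squares
def ringfit(s,p,m,c0,zr=111,r0=92):
    # radial scan for bench(bright)->ring(dark) edge at outer radius, on plane z
    g=cv2.GaussianBlur(cv2.cvtColor(p,cv2.COLOR_RGB2GRAY),(3,3),0).astype(float)
    th=np.radians(np.arange(0,360,2)); rr=np.arange(80,106,.5)
    pts=[]
    for t in th:
        Q=np.c_[c0[0]+rr*np.cos(t),c0[1]+rr*np.sin(t),np.full(len(rr),zr)]
        uv=proj(s,m,Q)
        if uv.min()<1 or uv[:,0].max()>638 or uv[:,1].max()>175: continue
        v=cv2.remap(g.astype(np.float32),uv[:,0].astype(np.float32).reshape(1,-1),uv[:,1].astype(np.float32).reshape(1,-1),cv2.INTER_LINEAR)[0]
        dv=np.gradient(v); i=np.argmax(dv)
        if dv[i]>4: pts.append([*Q[i,:2],t,dv[i]])
    return np.array(pts)
E
python3 - <<'E'
from pot import *
s,p,d,m=load('wrist')
o=p[0:190,230:420]; save('w3b.png',cv2.resize(o,None,fx=4,fy=4)[:600])
C=cloud(s,m,d)
Z=C[:,:,2]; print('ring top z',[Z[v,u].round(1) for u,v in [(252,90),(400,80),(340,15),(300,165)]])
c0=np.array([457,-237.])
for k in range(3):
    P=ringfit(s,p,m,c0); f=least_squares(lambda x:np.hypot(P[:,0]-x[0],P[:,1]-x[1])-x[2],[*c0,92],loss='soft_l1',f_scale=1.)
    c0=f.x[:2]; print(f.x,len(P),np.std(f.fun))
E
```

```text
ring top z [np.float64(109.8), np.float64(110.6), np.float64(96.9), np.float64(110.3)]
[ 460.24932623 -240.55041588   91.73239568] 122 1.3033723972554536
[ 460.27032673 -240.59987075   91.7596257 ] 122 2.0887545313127847
[ 460.21998723 -240.61463776   91.73219426] 122 2.141826663628322
```

View pics/w3b.png

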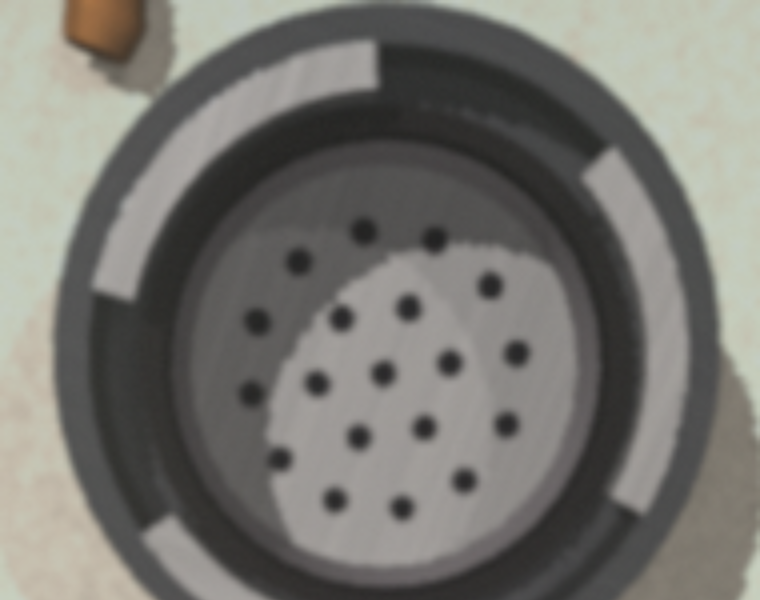

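```bash
cat >> pot.py <<'E'
def claws(s,p,m,c,zr=111,show=True):
    g=cv2.cvtColor(p,cv2.COLOR_RGB2GRAY).astype(np.float32)
    th=np.arange(-180,180,.5); acc=[]
    for r in (74,76,78,80):
        uv=proj(s,m,np.c_[c[0]+r*np.cos(np.radians(th)),c[1]+r*np.sin(np.radians(th)),np.full(len(th),zr)]).astype(np.float32)
        acc.append(cv2.remap(g,uv[:,0].reshape(1,-1),uv[:,1].reshape(1,-1),cv2.INTER_LINEAR)[0])
    v=np.mean(acc,0); dv=np.gradient(cv2.GaussianBlur(v.reshape(1,-1),(9,1),0)[0])
    out=[]
    for i in range(2,len(th)-2):
        if abs(dv[i])>2 and abs(dv[i])==abs(dv[max(0,i-8):i+9]).max(): out.append((th[i],dv[i].round(1)))
    return out
E
python3 - <<'E'
from pot import *
s,p,d,m=load('wrist')
print(claws(s,p,m,[460.2,-240.6]))
# gap from top-cam too
s2,p2,d2,m2=load('top')
print(claws(s2,p2,m2,[460.2,-240.6]))
C=cloud(s2,m2,d2)
print(onplane(s2,m2,[[240+610/3.3,120+342/3.3]],50))
E
```

```text
[(np.float64(-144.0), np.float32(-17.7)), (np.float64(-96.5), np.float32(16.6)), (np.float64(-24.0), np.float32(-17.3)), (np.float64(23.5), np.float32(19.2)), (np.float64(96.0), np.float32(-18.4)), (np.float64(143.5), np.float32(16.9))]
[(np.float64(-142.0), np.float32(-7.5)), (np.float64(-95.0), np.float32(8.3)), (np.float64(-25.0), np.float32(-7.1)), (np.float64(21.5), np.float32(11.9)), (np.float64(95.0), np.float32(-10.7)), (np.float64(121.5), np.float32(2.5)), (np.float64(144.5), np.float32(8.2)), (np.float64(153.0), np.float32(-2.2))]
[[ 363.26192036 -236.20606023   50.        ]]
```

```bash
python3 - <<'E'
from h import *
print(rel([460.2,-241,60],-68.7))
E
```

```text
([0.2703, 0.0055, -0.08], [0.0001, 0.0, 0.0])
```

Emit:
{"method": "drive_tool", "body": {
  "steps": [
    [1, 0.015, 0.001, -0.015, 0, 0, 0],
    [1, 0.045, 0.003, -0.04, 0, 0, 0],
    [1, 0.08, 0.005, -0.065, 0, 0, 0],
    [1, 0.11, 0.0055, -0.077, 0, 0, 0],
    [1, 0.135, 0.0055, -0.08, 0, 0, 0],
    [1, 0.155, 0.0055, -0.08, 0, 0, 0],
    [1, 0.175, 0.0055, -0.08, 0, 0, 0],
    [1, 0.195, 0.0055, -0.08, 0, 0, 0],
    [1, 0.215, 0.0055, -0.08, 0, 0, 0],
    [1, 0.235, 0.0055, -0.08, 0, 0, 0],
    [1, 0.25, 0.0055, -0.08, 0, 0, 0],
    [1, 0.265, 0.0055, -0.08, 0, 0, 0]
  ]
}}

```text
clock: 7.0
tcp_pos: [459.6, -239.5, 63.3]
tool_rot: [-0.95, 1.568, 2.565]
wrist_force: [0.0, 0.1, -4.1]
finger_gap: 0.449
```

```bash
python3 - <<'E'
from h import *
commit(.265,.0055,-.08,0,0,0)
st()
E
```

```text
t 7.0 tcp [ 459.6 -239.5   63.3] jaw,tilt [-68.61   0.15] F [ 0.   0.1 -4.1] T [-0.01 -0.02  0.  ] gap 0.449 q [-0.48  0.3  -0.48  0.8   0.    2.29]
cmd [ 460.2 -241.    65.3] -68.7
```

Emit:
{"method": "drive_tool", "body": {
  "steps": [
    [1, 0.005, 0, 0, 0, 0, 0],
    [1, 0.009, 0, 0, 0, 0, 0],
    [1, 0.011, 0, 0, 0, 0, 0],
    [1, 0.012, 0, 0, 0, 0, 0],
    [1, 0.012, 0, 0, 0, 0, 0]
  ]
}}

```text
clock: 7.5
tcp_pos: [460.6, -241.1, 53.7]
tool_rot: [2.32, 1.57, -0.45]
wrist_force: [-0.4, 0.4, -4.2]
finger_gap: 0.456
```

```bash
python3 - <<'E'
from h import *
commit(.012,0,0,0,0,0)
st()
E
```

```text
t 7.5 tcp [ 460.6 -241.1   53.7] jaw,tilt [-6.87e+01  5.00e-02] F [-0.4  0.4 -4.2] T [ 0.   -0.02 -0.01] gap 0.456 q [-0.48  0.31 -0.49  0.77  0.    2.29]
cmd [ 460.2 -241.    53.3] -68.7
```

Emit:
{"method": "drive_tool", "body": {
  "steps": [
    [1, 0.001, 0, 0, 0, 0, 0],
    [1, 0.002, 0, 0, 0, 0, 0],
    [1, 0.002, 0, 0, 0, 0, 0]
  ]
}}

```text
clock: 7.8
tcp_pos: [460.5, -241.2, 51.6]
tool_rot: [2.272, 1.57, -0.498]
wrist_force: [-0.7, 0.7, -2.2]
finger_gap: 0.454
```

Emit:
{"method": "drive_tool", "body": {
  "steps": [
    [1, 0.001, 0, 0, 0, 0, 0],
    [1, 0.001, 0, 0, 0, 0, 0]
  ]
}}

```text
clock: 8.0
tcp_pos: [460.5, -241.2, 51.6]
tool_rot: [2.264, 1.57, -0.506]
wrist_force: [-3.8, 1.4, 7.7]
finger_gap: 0.451
```

Emit:
{"method": "drive_tool", "body": {
  "steps": [
    [0.4, -0.0005, 0, 0, 0, 0, 0],
    [0.25, -0.0005, 0, 0, 0, 0, 0],
    [0.25, -0.0005, 0, 0, 0, 0, 0],
    [0.25, -0.0005, 0, 0, 0, 0, 0],
    [0.25, -0.0005, 0, 0, 0, 0, 0]
  ]
}}

```text
clock: 8.5
tcp_pos: [460.2, -241.0, 50.7]
tool_rot: [-0.58, 1.571, 2.934]
wrist_force: [-0.1, 0.2, 0.6]
finger_gap: 0.75
```

```bash
python3 - <<'E'
from h import *
commit(.0025,0,0,0,0,0)
st()
print(rel([460.2,-241,200],-68.7))
E
```

```text
t 8.5 tcp [ 460.2 -241.    50.7] jaw,tilt [-68.7   0. ] F [-0.1  0.2  0.6] T [-0.01  0.01  0.03] gap 0.75 q [-0.48  0.31 -0.5   0.76 -0.    2.29]
cmd [ 460.2 -241.    50.8] -68.7
([-0.1492, 0.0, 0.0], [0.0001, 0.0, 0.0])
```

Emit:
{"method": "drive_tool", "body": {
  "steps": [
    [0.25, -0.01, 0, 0, 0, 0, 0],
    [0.25, -0.04, 0, 0, 0, 0, 0],
    [0.25, -0.08, 0, 0, 0, 0, 0],
    [0.25, -0.125, 0, 0, 0, 0, 0],
    [0, -0.17, 0, 0.01, 0, 0, 0],
    [0, -0.21, 0, 0.03, 0, 0, 0],
    [0, -0.24, 0, 0.045, 0, 0, 0],
    [0, -0.255, 0, 0.05, 0, 0, 0],
    [0, -0.26, 0, 0.05, 0, 0, 0],
    [0, -0.26, 0, 0.05, 0, 0, 0],
    [0, -0.26, 0, 0.05, 0, 0, 0]
  ]
}}

```text
clock: 9.6
tcp_pos: [413.5, -258.8, 309.9]
tool_rot: [-1.014, 1.569, 2.499]
wrist_force: [-0.5, -0.0, -0.3]
finger_gap: 1.001
```

```bash
python3 - <<'E'
from pot import *
commit(-.26,0,.05,0,0,0)
st()
s,p,d,m=grab('wrist'); save('w4.png',p)
c0=np.array([460.,-240.])
import pot
for k in range(3):
    P=ringfit(s,p,m,c0); f=least_squares(lambda x:np.hypot(P[:,0]-x[0],P[:,1]-x[1])-x[2],[*c0,92],loss='soft_l1',f_scale=1.)
    c0=f.x[:2]; print(f.x,len(P),np.std(f.fun))
print(claws(s,p,m,c0))
E
```

```text
t 9.6 tcp [ 413.5 -258.8  309.9] jaw,tilt [-68.68   0.08] F [-0.5 -0.  -0.3] T [-0.01  0.04  0.01] gap 1.001 q [-0.56  0.08 -0.16  1.34  0.    2.21]
cmd [ 413.6 -259.1  310.8] -68.7
[ 460.07955131 -240.72872564   91.86675145] 124 2.376031618773739
[ 460.17927115 -240.74063759   91.84133848] 123 2.40562103538102
[ 460.16614357 -240.72577383   91.85515689] 124 2.4006677534606804
[(np.float64(-144.0), np.float32(-17.0)), (np.float64(-96.5), np.float32(14.8)), (np.float64(-24.0), np.float32(-14.7)), (np.float64(23.5), np.float32(17.4)), (np.float64(96.0), np.float32(-16.4)), (np.float64(143.0), np.float32(15.6))]
```

View pics/w4.png

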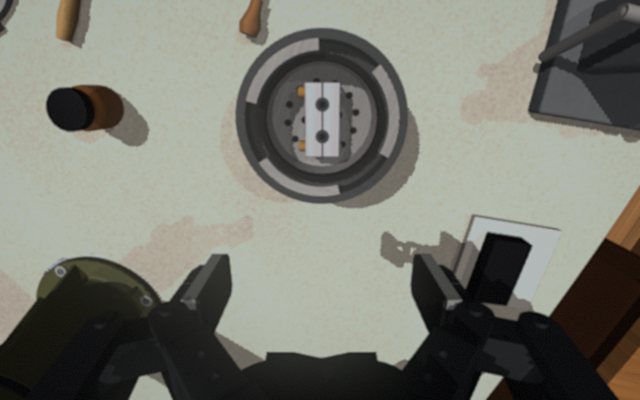

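Wrist view: the mould stands upright on the rack at (322,118), centred in the ring at (322,115). Next is the lid.

```bash
python3 - <<'E'
from h import *
print(rel([440,5,250],-5),rel([470,272,240],59.5))
E
```

```text
([0.0608, -0.2365, -0.1205], [-1.1117, 0.0, 0.0]) ([0.0708, -0.4744, -0.2455], [-2.2375, -0.0, -0.0])
```

Emit:
{"method": "drive_tool", "body": {
  "steps": [
    [0, 0.006, -0.024, -0.012, -0.12, 0, 0],
    [0, 0.013, -0.052, -0.027, -0.25, 0, 0],
    [0, 0.02, -0.08, -0.041, -0.38, 0, 0],
    [0, 0.026, -0.108, -0.055, -0.51, 0, 0],
    [0, 0.032, -0.136, -0.07, -0.64, 0, 0],
    [0, 0.039, -0.164, -0.084, -0.77, 0, 0],
    [0, 0.045, -0.192, -0.098, -0.9, 0, 0],
    [0, 0.052, -0.22, -0.113, -1.03, 0, 0],
    [0, 0.058, -0.248, -0.127, -1.16, 0, 0],
    [0, 0.062, -0.275, -0.142, -1.29, 0, 0],
    [0, 0.065, -0.303, -0.156, -1.42, 0, 0],
    [0, 0.065, -0.303, -0.156, -1.42, 0, 0]
  ]
}}

```text
clock: 10.85
tcp_pos: [448.2, 82.8, 244.0]
tool_rot: [-2.032, 1.568, 2.908]
wrist_force: [-0.9, 0.7, 0.0]
finger_gap: 0.999
```

```bash
python3 - <<'E'
from h import *
commit(.065,-.303,-.156,-1.42,0,0)
st()
print(rel([470,272,240],59.5))
E
```

```text
t 10.85 tcp [448.2  82.8 244. ] jaw,tilt [13.04  0.17] F [-0.9  0.7  0. ] T [-0.   -0.    0.02] gap 0.999 q [ 0.18  0.04 -0.35  1.18  0.    1.52]
cmd [448.9  79.8 245.8] 12.66
([0.0058, 0.0627, -0.1829], [-0.8175, 0.0, 0.0])
```

Emit:
{"method": "drive_tool", "body": {
  "steps": [
    [0, 0.001, 0.009, -0.027, -0.12, 0, 0],
    [0, 0.002, 0.019, -0.055, -0.245, 0, 0],
    [0, 0.003, 0.028, -0.082, -0.37, 0, 0],
    [0, 0.004, 0.038, -0.11, -0.495, 0, 0],
    [0, 0.005, 0.048, -0.14, -0.62, 0, 0],
    [0, 0.006, 0.057, -0.165, -0.74, 0, 0],
    [0, 0.006, 0.063, -0.183, -0.817, 0, 0],
    [0, 0.006, 0.063, -0.183, -0.817, 0, 0],
    [0, 0.006, 0.063, -0.183, -0.817, 0, 0],
    [0, 0.006, 0.063, -0.183, -0.817, 0, 0]
  ]
}}

```text
clock: 11.85
tcp_pos: [470.0, 271.0, 239.4]
tool_rot: [-1.741, 1.569, -2.276]
wrist_force: [-0.8, 0.2, -0.3]
finger_gap: 1.001
```

```bash
python3 - <<'E'
from h import *
commit(.006,.063,-.183,-.817,0,0)
st()
s,p,d,m=grab('wrist'); save('w5.png',p)
E
```

```text
t 11.85 tcp [470.  271.  239.4] jaw,tilt [59.34  0.08] F [-0.8  0.2 -0.3] T [-0.03  0.05  0.02] gap 1.001 q [ 0.52  0.2  -0.17  1.2  -0.    1.06]
cmd [470.2 272.2 239.8] 59.47
```

View pics/w5.png

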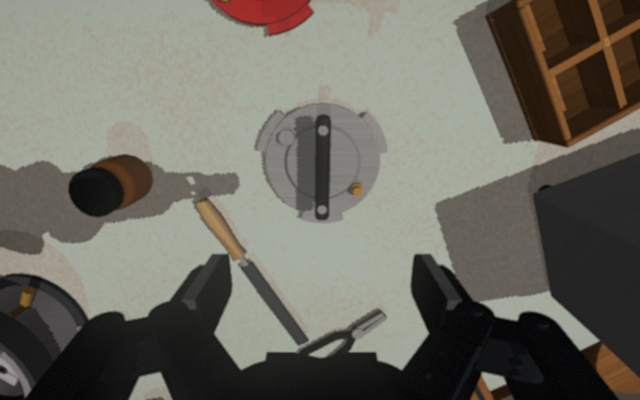

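```bash
python3 - <<'E'
from h import *
s,p,d,m=load('wrist')
g=p.max(2).astype(int); mk=(g<60).astype(np.uint8); r=np.zeros_like(mk); r[105:228,308:338]=1
k,l,stt,c=cv2.connectedComponentsWithStats(mk*r); i=1+np.argmax(stt[1:,4]); print(stt[i])
ct=max(cv2.findContours((l==i).astype(np.uint8),0,1)[0],key=cv2.contourArea)
P=onplane(s,m,ct.reshape(-1,2),56)[:,:2]; print(cv2.minAreaRect(P.astype(np.float32)))
# post tops: bright blobs inside bar rect
h=cv2.convexHull(ct); hm=np.zeros_like(mk); cv2.fillPoly(hm,[h],1); b=((g>75)&(cv2.erode(hm,np.ones((3,3)))>0)).astype(np.uint8)
k,l2,st2,c2=cv2.connectedComponentsWithStats(b); print(st2[1:],c2[1:])
big=[c2[j] for j in range(1,k) if st2[j,4]>30]
Q=onplane(s,m,big,56); print(Q,Q.mean(0),np.linalg.norm(Q[0]-Q[-1])); v=Q[0]-Q[-1]; print(np.degrees(np.arctan2(v[1],v[0])))
# disc outline: circle on plane z=12 (outer edge of disc r 69)
o=p[90:235,240:400]; save('w5b.png',cv2.resize(o,None,fx=4,fy=4))
c0=Q.mean(0)[:2]
gg=cv2.cvtColor(p,cv2.COLOR_RGB2GRAY).astype(np.float32)
# brass valve
hsv=cv2.cvtColor(p,cv2.COLOR_RGB2HSV); bm=((hsv[:,:,1]>120)&(hsv[:,:,0]>12)&(hsv[:,:,0]<28)&(hsv[:,:,2]>120)).astype(np.uint8); bm[:170]=0;bm[205:]=0;bm[:,:340]=0;bm[:,375:]=0
yy,xx=np.nonzero(bm); V=onplane(s,m,[[xx.mean(),yy.mean()]],24)[0]; print('valve',V)
E
```

```text
[ 315  115   15   94 1110]
((462.2310485839844, 276.012451171875), (14.489357948303223, 100.06725311279297), 58.66094970703125)
[[318 125  11  11  96]
 [318 205   8   3  15]] [[322.79166667 130.05208333]
 [321.         205.93333333]]
[[432.62150641 294.68543282  56.        ]] [432.62150641 294.68543282  56.        ] 0.0
0.0
valve [517.18136756 292.9222495   24.        ]
```

View pics/w5b.png

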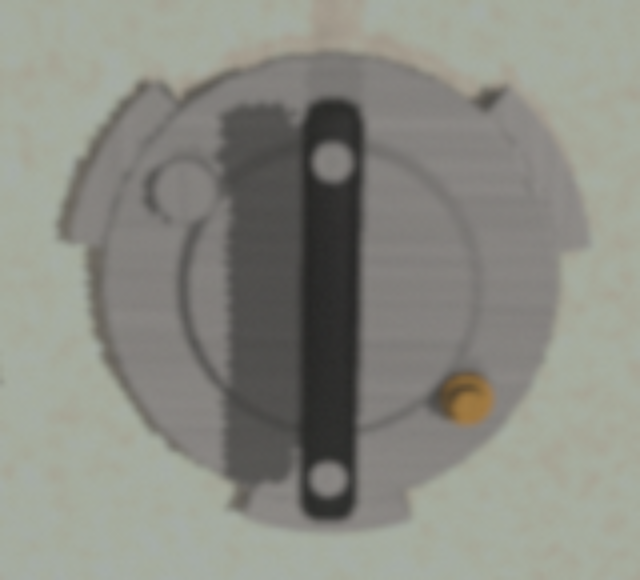

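```bash
python3 - <<'E'
from h import *
s,p,d,m=load('wrist')
Q=onplane(s,m,[[323.,130.75],[321.75,209.5]],56); print(Q,Q.mean(0),np.linalg.norm(Q[0]-Q[1])); v=Q[1]-Q[0]; print(np.degrees(np.arctan2(v[1],v[0])))
Q=onplane(s,m,[[323.2,114.2],[322.,220]],56); print(Q.mean(0),np.linalg.norm(Q[0]-Q[1])); v=Q[1]-Q[0]; print(np.degrees(np.arctan2(v[1],v[0])))
from scipy.optimize import least_squares
# disc edge pts (crop) at z=12
cr=np.array([[325,52],[250,68],[400,66],[100,290],[130,380],[185,450],[560,290],[540,360],[490,430]])/4+[240,90]
P=onplane(s,m,cr,12)[:,:2]; f=least_squares(lambda x:np.hypot(P[:,0]-x[0],P[:,1]-x[1])-x[2],[470,272,69]); print(f.x,f.fun.round(1))
yaw=-30.5
for yaw in(-29.5,-30.5,-31.5):
  V=np.array([517.2,292.9]); print(yaw,V-R.from_euler('z',yaw,degrees=True).as_matrix()[:2,:2]@[32,42])
E
```

```text
[[433.33911359 294.50973371  56.        ]
 [506.7260619  249.6309634   56.        ]] [470.03258775 272.07034855  56.        ] 86.02178914649616
-31.44729252545752
[468.42968211 273.28758757  56.        ] 115.09824546301463
-31.183868384329358
[469.16348315 272.79560491  67.98053666] [ 0.2 -0.3 -0.6  0.8 -0.6  0.2  1.2  0.  -0.9]
-29.5 [468.66682821 272.10261469]
-30.5 [468.31125562 272.95280288]
-31.5 [467.97057502 273.80906717]
```

```bash
python3 - <<'E'
from h import *
print(rel([469.2,272.6,28],58.7))
E
```

```text
([0.2118, -0.0002, -0.0011], [0.0135, 0.0, 0.0])
```

Emit:
{"method": "drive_tool", "body": {
  "steps": [
    [0, 0.03, 0, -0.001, 0.0135, 0, 0],
    [0, 0.07, 0, -0.001, 0.0135, 0, 0],
    [0, 0.11, 0, -0.001, 0.0135, 0, 0],
    [0, 0.15, 0, -0.001, 0.0135, 0, 0],
    [0, 0.18, 0, -0.001, 0.0135, 0, 0],
    [0, 0.2, 0, -0.001, 0.0135, 0, 0],
    [0, 0.21, 0, -0.001, 0.0135, 0, 0],
    [0, 0.212, 0, -0.001, 0.0135, 0, 0],
    [0, 0.212, 0, -0.001, 0.0135, 0, 0]
  ]
}}

```text
clock: 12.8
tcp_pos: [469.9, 272.6, 28.5]
tool_rot: [0.985, 1.57, 0.438]
wrist_force: [-0.8, -0.1, 0.4]
finger_gap: 0.998
```

Emit:
{"method": "drive_tool", "body": {
  "steps": [
    [0.4, 0, 0, 0, 0, 0, 0],
    [0.7, 0, 0, 0, 0, 0, 0],
    [1, 0, 0, 0, 0, 0, 0],
    [1, 0, 0, 0, 0, 0, 0],
    [1, 0, 0, 0, 0, 0, 0],
    [1, 0, 0, 0, 0, 0, 0],
    [1, 0, 0, 0, 0, 0, 0],
    [1, 0, 0, 0, 0, 0, 0],
    [1, 0, 0, 0, 0, 0, 0]
  ],
  "squeeze": 100
}}

```text
clock: 13.7
tcp_pos: [469.6, 272.8, 28.3]
tool_rot: [0.67, 1.57, 0.123]
wrist_force: [-0.6, -1.0, 5.7]
finger_gap: 0.172
```

```bash
python3 - <<'E'
from h import *
commit(.212,0,-.001,.0135,0,0)
st()
s,p,d,m=grab('wrist'); save('w6.png',p)
E
```

```text
t 13.7 tcp [469.6 272.8  28.3] jaw,tilt [5.87e+01 3.00e-02] F [-0.6 -1.   5.7] T [-0.17  0.27 -0.02] gap 0.172 q [ 0.53  0.38 -0.46  0.73 -0.    1.07]
cmd [469.4 272.7  27.8] 58.7
```

View pics/w6.png

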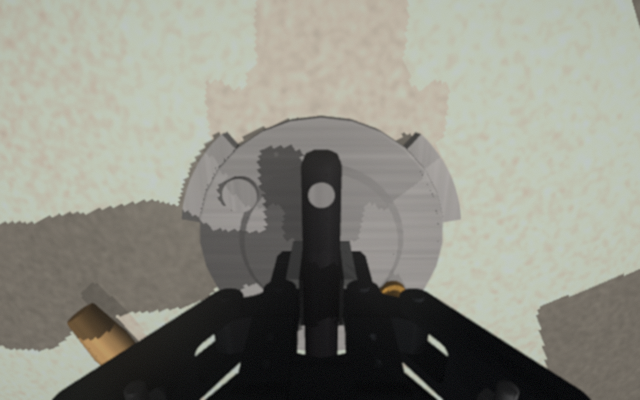

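```bash
python3 - <<'E'
from h import *
s,p,d,m=load('wrist')
Rt=R.from_euler('xyz',s['tool_rot']).as_matrix()
for uv,z in [((321,195),56),((321,149.5),56),((320.5,116.5),12),((183,218),10),((460,218),10),((201,245),12),((443,245),12)]:
    P=onplane(s,m,[uv],z)[0]; print(uv,P.round(1),(Rt.T@(P-s['tcp_pos'])).round(1))
g=cv2.cvtColor(p,cv2.COLOR_RGB2GRAY).astype(int); print(g[105:130,321],g[140:215,321])
E
```

```text
(321, 195) [432.8 294.4  56. ] [-27.7  -0.6 -42.6]
(321, 149.5) [417.8 303.5  56. ] [-27.7  -0.6 -60.2]
(320.5, 116.5) [410.1 308.   12. ] [ 16.3  -0.8 -69.1]
(183, 218) [417.2 214.   10. ] [ 18.3 -77.4 -14.3]
(460, 218) [497.5 346.   10. ] [ 18.4  77.1 -14.2]
(201, 245) [435.2 213.6  12. ] [ 16.3 -68.4   1.4]
(443, 245) [506.5 330.7  12. ] [16.4 68.7  1.4]
[176 176 177 177 181 183 183 185 186 177 145 106 107 131 141 143 140 141
 142 139 139 137 136 135 135] [134 135 136 136 134 134 134 136 129  98  61  42  41  40  42  40  43  42
  42  42  43  42  43  43  42  43  41  41  43  45  45  45  44  43  42  44
  45  42  41  42  42  55  87 120 131 130 130 130 131 130 130 129 130 129
 129 131 130 130 129 130 130 130 131 129 130 130 125 103  65  39  37  38
  38  39  40]
```

```bash
python3 - <<'E'
from h import *
print(rel([465,16,200],74.2),rel([460.2,-240.7,180],89.75))
E
```

```text
([-0.1722, -0.2216, 0.1296], [-0.2705, 0.0, 0.0]) ([-0.1522, -0.4434, 0.2589], [-0.5419, 0.0, 0.0])
```

Emit:
{"method": "drive_tool", "body": {
  "steps": [
    [1, -0.008, 0, 0, 0, 0, 0],
    [1, -0.03, 0, 0, 0, 0, 0],
    [1, -0.06, 0, 0, 0, 0, 0],
    [1, -0.09, -0.012, 0.007, 0, 0, 0],
    [1, -0.12, -0.038, 0.022, -0.03, 0, 0],
    [1, -0.145, -0.07, 0.041, -0.08, 0, 0],
    [1, -0.16, -0.104, 0.061, -0.13, 0, 0],
    [1, -0.165, -0.138, 0.081, -0.18, 0, 0],
    [1, -0.165, -0.172, 0.1, -0.22, 0, 0],
    [1, -0.165, -0.206, 0.12, -0.26, 0, 0],
    [1, -0.165, -0.24, 0.14, -0.3, 0, 0],
    [1, -0.165, -0.272, 0.159, -0.34, 0, 0]
  ]
}}

```text
clock: 14.95
tcp_pos: [462.8, -43.9, 192.6]
tool_rot: [-2.992, 1.57, 3.086]
wrist_force: [1.5, 0.4, -5.7]
finger_gap: 0.171
```

```bash
python3 - <<'E'
from h import *
commit(-.165,-.272,.159,-.34,0,0)
st()
print(rel([460.2,-240.7,180],89.75))
E
```

```text
t 14.95 tcp [462.8 -43.9 192.6] jaw,tilt [7.827e+01 6.000e-02] F [ 1.5  0.4 -5.7] T [-0.03 -0.1   0.04] gap 0.171 q [-0.09  0.08 -0.42  1.07 -0.    0.11]
cmd [463.9 -42.3 192.8] 78.18
([0.0128, -0.1949, 0.037], [-0.2019, 0.0, 0.0])
```

Emit:
{"method": "drive_tool", "body": {
  "steps": [
    [1, 0.002, -0.035, 0.007, -0.04, 0, 0],
    [1, 0.004, -0.075, 0.014, -0.08, 0, 0],
    [1, 0.007, -0.115, 0.022, -0.12, 0, 0],
    [1, 0.01, -0.15, 0.028, -0.16, 0, 0],
    [1, 0.012, -0.178, 0.034, -0.19, 0, 0],
    [1, 0.013, -0.19, 0.036, -0.2, 0, 0],
    [1, 0.013, -0.195, 0.037, -0.202, 0, 0],
    [1, 0.013, -0.195, 0.037, -0.202, 0, 0],
    [1, 0.013, -0.195, 0.037, -0.202, 0, 0]
  ]
}}

```text
clock: 15.85
tcp_pos: [459.9, -239.9, 179.6]
tool_rot: [2.188, 1.57, 2.184]
wrist_force: [0.0, 0.3, -4.2]
finger_gap: 0.166
```

```bash
python3 - <<'E'
from h import *
commit(.013,-.195,.037,-.202,0,0)
st()
s,p,d,m=grab('wrist'); save('w7.png',p)
Rt=R.from_euler('xyz',s['tool_rot']).as_matrix(); C=s['tcp_pos']
s2,p2,d2,m2=grab('scene'); save('s7.png',cv2.resize(p2[180:360,130:330],None,fx=3,fy=3,interpolation=cv2.INTER_CUBIC))
E
```

```text
t 15.85 tcp [ 459.9 -239.9  179.6] jaw,tilt [8.978e+01 6.000e-02] F [ 0.   0.3 -4.2] T [0.08 0.02 0.07] gap 0.166 q [-0.48  0.19 -0.33  1.05  0.   -0.48]
cmd [ 460.2 -240.8  179.8] 89.75
```

View pics/w7.png

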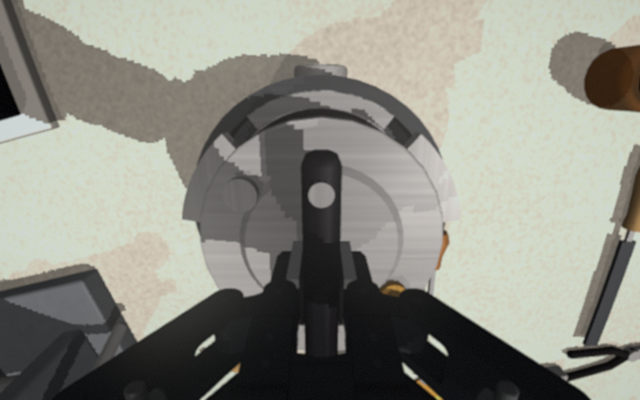

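View pics/s7.png

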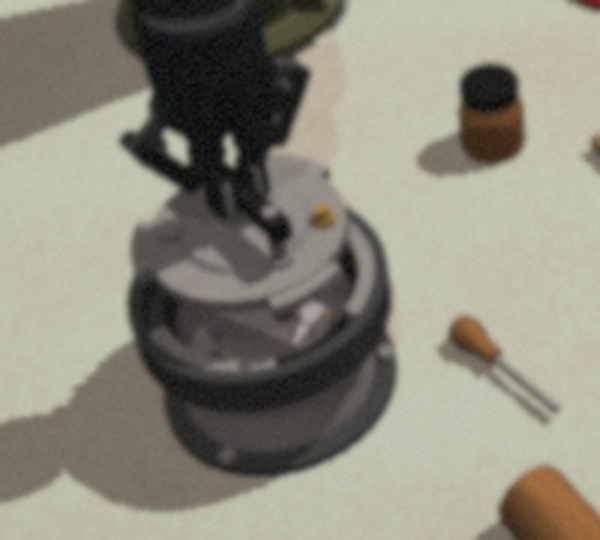

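```bash
python3 - <<'E'
from pot import *
s,p,d,m=load('wrist')
c0=np.array([460.2,-240.7])
P=ringfit(s,p,m,c0)
a=np.degrees(P[:,2]); k=(a>150)&(a<235); P=P[k]; print(len(P), np.c_[a[k],np.hypot(P[:,0]-c0[0],P[:,1]-c0[1])][::4].round(1).tolist())
f=least_squares(lambda x:np.hypot(P[:,0]-x[0],P[:,1]-x[1])-91.9,c0,loss='soft_l1',f_scale=.7); print(f.x)
# claw edges at z=111
g=cv2.cvtColor(p,cv2.COLOR_RGB2GRAY).astype(np.float32)
for r in (80.,):
    th=np.arange(130,231,1.); uv=proj(s,m,np.c_[c0[0]+r*np.cos(np.radians(th)),c0[1]+r*np.sin(np.radians(th)),np.full(len(th),111.)]).astype(np.float32)
    v=cv2.remap(g,uv[:,0].reshape(1,-1),uv[:,1].reshape(1,-1),cv2.INTER_LINEAR)[0]; print([(int(t),int(x)) for t,x in zip(th,v)])
E
```

```text
42 [[152.0, 92.0], [160.0, 92.0], [168.0, 92.0], [176.0, 94.0], [184.0, 102.0], [192.0, 80.0], [200.0, 92.0], [208.0, 91.5], [216.0, 92.0], [224.0, 92.0], [232.0, 92.0]]
[ 459.91226498 -240.48441342]
[(130, 69), (131, 56), (132, 49), (133, 49), (134, 50), (135, 51), (136, 51), (137, 50), (138, 52), (139, 52), (140, 52), (141, 53), (142, 54), (143, 69), (144, 147), (145, 161), (146, 158), (147, 158), (148, 157), (149, 156), (150, 156), (151, 158), (152, 157), (153, 157), (154, 156), (155, 156), (156, 157), (157, 156), (158, 156), (159, 156), (160, 157), (161, 156), (162, 156), (163, 154), (164, 154), (165, 153), (166, 153), (167, 152), (168, 151), (169, 151), (170, 152), (171, 153), (172, 153), (173, 154), (174, 153), (175, 154), (176, 154), (177, 153), (178, 153), (179, 153), (180, 152), (181, 153), (182, 152), (183, 153), (184, 153), (185, 153), (186, 152), (187, 150), (188, 142), (189, 128), (190, 118), (191, 106), (192, 95), (193, 86), (194, 86), (195, 85), (196, 86), (197, 87), (198, 87), (199, 87), (200, 87), (201, 87), (202, 87), (203, 86), (204, 85), (205, 85), (206, 85), (207, 84), (208, 84), (209, 83), (210, 82), (211, 82), (212, 82), (213, 83), (214, 84), (215, 81), (216, 51), (217, 44), (218, 44), (219, 43), (220, 43), (221, 43), (222, 39), (223, 40), (224, 39), (225, 40), (226, 39), (227, 40), (228, 63), (229, 73), (230, 81)]
```

Emit:
{"method": "drive_tool", "body": {
  "steps": [
    [1, 0.01, 0, 0, 0, 0, 0],
    [1, 0.022, 0, 0, 0, 0, 0],
    [1, 0.03, 0, 0, 0, 0, 0],
    [1, 0.034, 0, 0, 0, 0, 0],
    [1, 0.037, 0, 0, 0, 0, 0],
    [1, 0.04, 0, 0, 0, 0, 0],
    [1, 0.043, 0, 0, 0, 0, 0],
    [1, 0.045, 0, 0, 0, 0, 0],
    [1, 0.045, 0, 0, 0, 0, 0]
  ]
}}

```text
clock: 16.85
tcp_pos: [460.1, -240.7, 134.6]
tool_rot: [2.502, 1.571, 2.498]
wrist_force: [-0.0, 0.0, -4.8]
finger_gap: 0.165
```

```bash
python3 - <<'E'
from h import *
commit(.045,0,0,0,0,0)
st()
E
```

```text
t 16.85 tcp [ 460.1 -240.7  134.6] jaw,tilt [8.975e+01 1.000e-02] F [-0.   0.  -4.8] T [-0.03 -0.02 -0.04] gap 0.165 q [-0.48  0.22 -0.39  0.95  0.   -0.48]
cmd [ 460.2 -240.8  134.8] 89.75
```

Emit:
{"method": "drive_tool", "body": {
  "steps": [
    [1, 0.004, 0, 0, 0, 0, 0],
    [1, 0.008, 0, 0, 0, 0, 0],
    [1, 0.011, 0, 0, 0, 0, 0],
    [1, 0.011, 0, 0, 0, 0, 0]
  ]
}}

```text
clock: 17.25
tcp_pos: [460.1, -240.7, 123.9]
tool_rot: [2.787, 1.571, 2.783]
wrist_force: [-3.0, 1.8, 3.0]
finger_gap: 0.168
```

Emit:
{"method": "drive_tool", "body": {
  "steps": [
    [1, 0.002, 0, 0, 0, 0, 0],
    [1, 0.004, 0, 0, 0, 0, 0],
    [1, 0.005, 0, 0, 0, 0, 0],
    [1, 0.005, 0, 0, 0, 0, 0]
  ]
}}

```text
clock: 17.65
tcp_pos: [460.2, -240.8, 119.4]
tool_rot: [-0.493, 1.57, -0.497]
wrist_force: [-4.6, 2.0, 7.8]
finger_gap: 0.168
```

```bash
python3 - <<'E'
from h import *
commit(.016,0,0,0,0,0)
st()
E
```

```text
t 17.65 tcp [ 460.2 -240.8  119.4] jaw,tilt [8.975e+01 2.000e-02] F [-4.6  2.   7.8] T [ 0.42  0.82 -0.01] gap 0.168 q [-0.48  0.24 -0.41  0.92 -0.   -0.48]
cmd [ 460.2 -240.8  118.8] 89.75
```

Emit:
{"method": "drive_tool", "body": {
  "steps": [
    [1, 0.001, 0, 0, 0, 0, 0],
    [1, 0.002, 0, 0, 0, 0, 0],
    [1, 0.002, 0, 0, 0, 0, 0],
    [1, 0.002, 0, 0, 0, 0, 0]
  ]
}}

```text
clock: 18.05
tcp_pos: [460.2, -240.8, 117.7]
tool_rot: [-0.456, 1.57, -0.461]
wrist_force: [-4.8, 3.3, 8.6]
finger_gap: 0.169
```

```bash
python3 - <<'E'
from h import *
commit(.002,0,0,0,0,0)
st()
E
```

```text
t 18.05 tcp [ 460.2 -240.8  117.7] jaw,tilt [8.975e+01 3.000e-02] F [-4.8  3.3  8.6] T [ 0.52  0.94 -0.01] gap 0.169 q [-0.48  0.24 -0.42  0.91  0.   -0.48]
cmd [ 460.2 -240.8  116.8] 89.75
```

Emit:
{"method": "drive_tool", "body": {
  "steps": [
    [1, 0, 0, 0, 0.03, 0, 0],
    [1, 0, 0, 0, 0.08, 0, 0],
    [1, 0, 0, 0, 0.13, 0, 0],
    [1, 0, 0, 0, 0.18, 0, 0],
    [1, 0, 0, 0, 0.18, 0, 0]
  ]
}}

```text
clock: 18.55
tcp_pos: [462.0, -241.6, 118.4]
tool_rot: [-0.28, 1.567, -0.464]
wrist_force: [-1.6, 1.1, 8.2]
finger_gap: 0.168
```

```bash
python3 - <<'E'
from h import *
commit(0,0,0,.18,0,0)
st()
E
```

```text
t 18.55 tcp [ 462.  -241.6  118.4] jaw,tilt [79.43  0.24] F [-1.6  1.1  8.2] T [0.19 0.29 0.18] gap 0.168 q [-0.48  0.24 -0.42  0.91  0.   -0.3 ]
cmd [ 460.2 -240.8  116.8] 79.44
```

Emit:
{"method": "drive_tool", "body": {
  "steps": [
    [1, 0, 0, 0, 0.06, 0, 0],
    [1, 0, 0, 0, 0.13, 0, 0],
    [1, 0, 0, 0, 0.2, 0, 0],
    [1, 0, 0, 0, 0.27, 0, 0],
    [1, 0, 0, 0, 0.34, 0, 0],
    [1, 0, 0, 0, 0.41, 0, 0],
    [1, 0, 0, 0, 0.48, 0, 0],
    [1, 0, 0, 0, 0.55, 0, 0],
    [1, 0, 0, 0, 0.6, 0, 0],
    [1, 0, 0, 0, 0.6, 0, 0]
  ]
}}

```text
clock: 19.55
tcp_pos: [462.1, -241.5, 118.4]
tool_rot: [0.379, 1.567, -0.405]
wrist_force: [-1.0, 0.1, 7.9]
finger_gap: 0.17
```

```bash
python3 - <<'E'
from h import *
commit(0,0,0,.6,0,0)
st()
s,p,d,m=grab('wrist'); save('w8.png',p)
E
```

```text
t 19.55 tcp [ 462.1 -241.5  118.4] jaw,tilt [45.06  0.24] F [-1.   0.1  7.9] T [0.24 0.19 0.23] gap 0.17 q [-0.48  0.24 -0.42  0.91  0.    0.3 ]
cmd [ 460.2 -240.8  116.8] 45.06
```

View pics/w8.png

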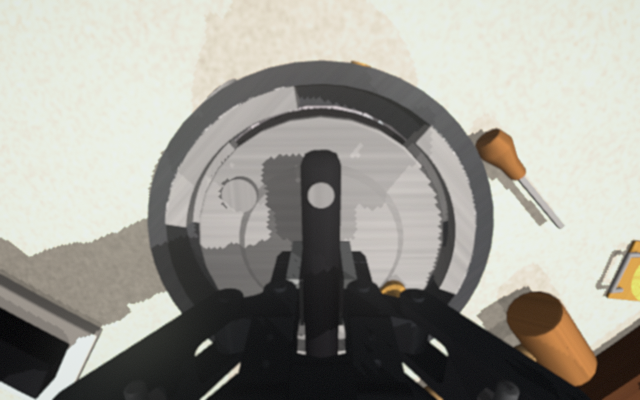

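The wrist view shows the lid turned with the bar. It sits inside the ring and the claws cover the lugs. I'm carrying on to the stop.

Emit:
{"method": "drive_tool", "body": {
  "steps": [
    [1, 0, 0, 0, 0.05, 0, 0],
    [1, 0, 0, 0, 0.11, 0, 0],
    [1, 0, 0, 0, 0.17, 0, 0],
    [1, 0, 0, 0, 0.22, 0, 0],
    [1, 0, 0, 0, 0.26, 0, 0],
    [1, 0, 0, 0, 0.29, 0, 0],
    [1, 0, 0, 0, 0.31, 0, 0],
    [1, 0, 0, 0, 0.31, 0, 0]
  ]
}}

```text
clock: 20.4
tcp_pos: [462.1, -241.5, 118.5]
tool_rot: [0.673, 1.567, -0.421]
wrist_force: [-0.2, 0.5, 8.3]
finger_gap: 0.168
```

Emit:
{"method": "drive_tool", "body": {
  "steps": [
    [1, 0, 0, 0, 0.01, 0, 0],
    [1, 0, 0, 0, 0.02, 0, 0],
    [1, 0, 0, 0, 0.02, 0, 0]
  ]
}}

```text
clock: 20.7
tcp_pos: [462.0, -241.4, 118.4]
tool_rot: [0.713, 1.567, -0.399]
wrist_force: [-1.0, 1.2, 8.4]
finger_gap: 0.165
```

```bash
python3 - <<'E'
from h import *
commit(0,0,0,.33,0,0)
st()
E
```

```text
t 20.7 tcp [ 462.  -241.4  118.4] jaw,tilt [26.27  0.23] F [-1.   1.2  8.4] T [0.29 0.29 0.79] gap 0.165 q [-0.48  0.24 -0.42  0.91  0.    0.63]
cmd [ 460.2 -240.8  116.8] 26.16
```

Emit:
{"method": "drive_tool", "body": {
  "steps": [
    [1, 0, 0, 0, 0.01, 0, 0],
    [1, 0, 0, 0, 0.015, 0, 0],
    [1, 0, 0, 0, 0.015, 0, 0]
  ]
}}

```text
clock: 21.0
tcp_pos: [461.7, -240.9, 118.4]
tool_rot: [0.899, 1.568, -0.227]
wrist_force: [-2.6, 2.5, 10.7]
finger_gap: 0.169
```

```bash
python3 - <<'E'
from h import *
commit(0,0,0,.015,0,0)
st()
E
```

```text
t 21.0 tcp [ 461.7 -240.9  118.4] jaw,tilt [25.46  0.19] F [-2.6  2.5 10.7] T [0.47 0.55 1.11] gap 0.169 q [-0.48  0.24 -0.42  0.91  0.    0.65]
cmd [ 460.2 -240.8  116.8] 25.3
```

Emit:
{"method": "drive_tool", "body": {
  "steps": [
    [1, -0.001, 0, 0, 0, 0, 0],
    [1, -0.002, 0, 0, 0, 0, 0],
    [0.7, -0.002, 0, 0, 0, 0, 0],
    [0.5, -0.002, 0, 0, 0, 0, 0],
    [0.3, -0.002, 0, 0, 0, 0, 0],
    [0.2, -0.002, 0, 0, 0, 0, 0],
    [0.2, -0.002, 0, 0, 0, 0, 0],
    [0.2, -0.002, 0, 0, 0, 0, 0]
  ]
}}

```text
clock: 21.8
tcp_pos: [460.2, -240.8, 118.8]
tool_rot: [-1.283, 1.571, -2.413]
wrist_force: [-0.2, -0.3, -0.1]
finger_gap: 0.801
```

```bash
python3 - <<'E'
from h import *
commit(-.002,0,0,0,0,0)
st()
E
```

```text
t 21.8 tcp [ 460.2 -240.8  118.8] jaw,tilt [25.28  0.  ] F [-0.2 -0.3 -0.1] T [-0.06  0.02 -0.02] gap 0.801 q [-0.48  0.24 -0.41  0.92 -0.    0.65]
cmd [ 460.2 -240.8  118.8] 25.3
```

Emit:
{"method": "drive_tool", "body": {
  "steps": [
    [0.2, -0.015, 0, 0, 0, 0, 0],
    [0.2, -0.045, 0, 0, 0, 0, 0],
    [0.2, -0.085, 0, 0, 0, 0, 0],
    [0.1, -0.125, 0, 0, 0, 0, 0],
    [0, -0.16, 0, 0, 0, 0, 0],
    [0, -0.175, 0, 0, 0, 0, 0],
    [0, -0.18, 0, 0, 0, 0, 0],
    [0, -0.18, 0, 0, 0, 0, 0],
    [0, -0.18, 0, 0, 0, 0, 0]
  ]
}}

```text
clock: 22.7
tcp_pos: [459.6, -240.5, 297.5]
tool_rot: [-2.482, 1.569, 2.672]
wrist_force: [-0.5, -0.1, -0.8]
finger_gap: 1.001
```

```bash
python3 - <<'E'
from pot import *
commit(-.18,0,0,0,0,0)
st()
s,p,d,m=grab('wrist'); save('w9.png',p)
s2,p2,d2,m2=grab('scene'); save('s9.png',cv2.resize(p2[180:360,130:330],None,fx=3,fy=3,interpolation=cv2.INTER_CUBIC))
E
```

```text
t 22.7 tcp [ 459.6 -240.5  297.5] jaw,tilt [25.3   0.11] F [-0.5 -0.1 -0.8] T [-0.    0.   -0.03] gap 1.001 q [-0.48  0.14 -0.11  1.32 -0.    0.65]
cmd [ 460.2 -240.8  298.8] 25.3
```

View pics/w9.png

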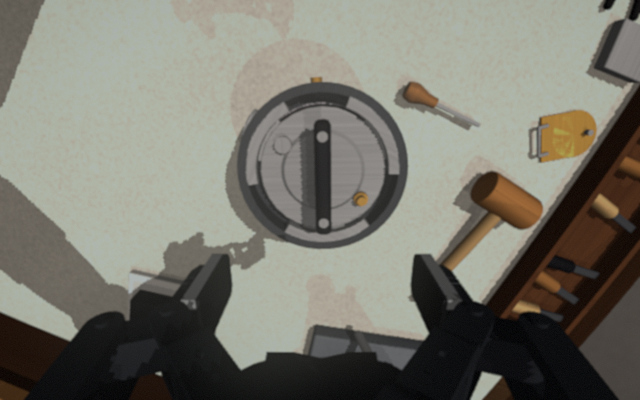

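View pics/s9.png

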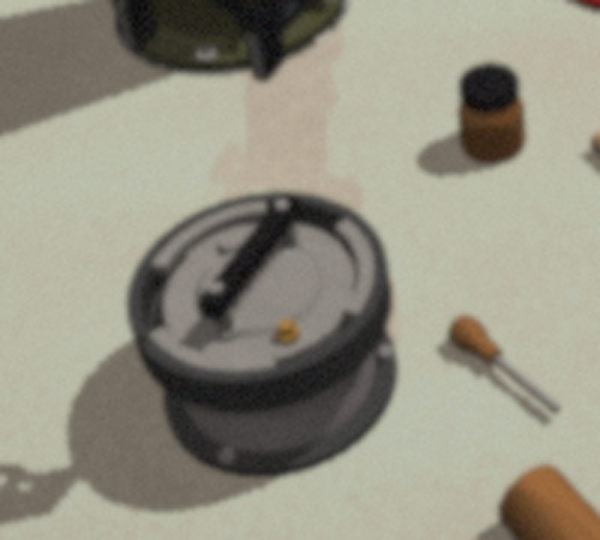

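```bash
python3 - <<'E'
from h import *
s,p,d,m=load('wrist')
g=cv2.cvtColor(p,cv2.COLOR_RGB2GRAY); c=[]
for (u,v) in [(322,136),(323,224)]:
    w=g[v-7:v+8,u-6:u+7].astype(float); b=w>90; yy,xx=np.nonzero(b); c.append([u-6+xx.mean(),v-7+yy.mean()]); print(b.sum())
Q=onplane(s,m,c,147); print(c,Q,Q.mean(0),np.linalg.norm(Q[0]-Q[1])); v=Q[1]-Q[0]; print('yaw',np.degrees(np.arctan2(v[1],v[0])))
C=cloud(s,m,d); q=C[145:195,340:352].reshape(-1,3); q2=C[150:210,275:300].reshape(-1,3)
A=np.vstack([q,q2]); A=A[(A[:,2]>95)&(A[:,2]<112)]; X=np.c_[A[:,:2],np.ones(len(A))]; k=np.linalg.lstsq(X,A[:,2],rcond=None)[0]; print('disc z',np.median(A[:,2]),'slope deg',np.degrees(k[:2]))
print('bar z',np.median(C[145:215,320:325,2]))
E
```

```text
100
77
[[np.float64(322.0), np.float64(136.34)], [np.float64(323.4415584415584), np.float64(222.97402597402598)]] [[ 441.93600498 -202.43187757  147.        ]
 [ 480.37913892 -280.10220895  147.        ]] [ 461.15757195 -241.26704326  147.        ] 86.66345782877106
yaw -63.66677049727869
disc z 106.65866359275287 slope deg [0.84160575 2.65484999]
bar z 147.3228373191921
```

```bash
python3 - <<'E'
from h import *
s,p,d,m=load('wrist'); C=cloud(s,m,d)
c=np.array([460.5,-240.9]); r=np.hypot(C[:,:,0]-c[0],C[:,:,1]-c[1])
def plane(k):
    A=C[k]; 
    for _ in range(4):
        X=np.c_[A[:,:2]-c,np.ones(len(A))]; q=np.linalg.lstsq(X,A[:,2],rcond=None)[0]; e=A[:,2]-X@q; A=A[abs(e)<2*e.std()+.1]
    return len(A),np.degrees(q[:2]).round(2),q[2].round(2),e.std().round(2)
print('disc',plane((r<62)&(C[:,:,2]>97)&(C[:,:,2]<109)))
print('ring',plane((r>84)&(r<91)&(C[:,:,2]>105)&(C[:,:,2]<116)))
print('bar',plane((r<50)&(C[:,:,2]>143)&(C[:,:,2]<151)))
E
```

```text
disc (7785, array([ 0.19, -0.23]), np.float64(105.23), np.float64(2.08))
ring (3010, array([0.08, 0.08]), np.float64(111.28), np.float64(0.62))
bar (1327, array([-0.26, -0.11]), np.float64(146.87), np.float64(0.96))
```

```bash
python3 - <<'E'
from h import *
st(); print(arm.sign_off())
E
```

```text
t 22.8 tcp [ 459.5 -240.4  297.3] jaw,tilt [25.3   0.15] F [-0.1  0.3 -0.4] T [ 0.03 -0.03 -0.01] gap 1.002 q [-0.48  0.14 -0.11  1.32 -0.    0.65]
cmd [ 460.2 -240.8  298.8] 25.3
the job is handed in; nothing more can be done
None
```

I put the mould on the rack and locked the lid on the pot, then handed the job in at 22.8 s. The sign-off gave no verdict.

- **Mould:** I gripped it across its 40 mm between the screw heads and lowered it onto the rack until it touched. The wrist picture after release showed it upright and centred. I could not see it again once the lid was on.
- **Lid:** Its lugs went down through the gaps with no contact force. I pressed it about 6.5 mm into the seal with 8 to 9 N on the wrist. I then turned it clockwise until it met the stop, where the torque rose to about 1.1 N m, and released it.
- **Last checks:**
  - The lid is turned 63.4° from the gaps; the home position is 64°.
  - It is centred to about 1.2 mm, and the bar's tilt measures about 0.3°.
  - The bar's top is at 147 mm, so the grip point is at about 138 mm; the limit is 140.5 mm.
  - The gripper is open and about 150 mm above the lid.
- **Disagreements:**
  - Depth readings on the disc were noisy. They put its top at 105 mm, not the 103 mm that the bar implies.
  - My first slope fit, on badly chosen patches, gave 2.7°. A cleaner fit gave 0.3°.
- **Other tools:** I touched none of them, but I did not measure their positions again at the end.

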